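# Show which kit bottle was left open, and which cap is its own

### The job

One of the six brown bottles in the kit box has been left without its cap. Show your colleague which one: point down at its mouth with the fingertips two or three centimetres above it and stay there for two seconds, then point in the same way at the cap on the bench that belongs on it, and finish still pointing at that cap after another two seconds. The reagent is open, so touch and move nothing at all, come down over no other bottle or cap, and travel well above everything in between.

Things in the scene. Friction and masses are not known exactly. Their poses are not given: they have to be found in the camera images.
- open_bottle: the bottle left open: a round brown bottle upright in one of the six pockets of the kit (which one varies), the only one without a cap. Body 38 mm across with a paper label, shoulder at 54 mm, then a bare threaded neck 24 mm across with an 18 mm dark hole, 74 mm to the mouth. Origin: centre of its underside, z up
- open_mouth (a point): centre of the open bottle's mouth, at the top of its bare neck, 74 mm above the bottle's underside and about 86 mm above the bench
- cap: the loose screw cap of the open kit bottle: round, ribbed, white, 30 mm across, 21 mm high, like the caps on the other five kit bottles; lies on the bench to the right of the kit, open side up. The middle size of the three caps lying there. Origin: centre of its underside, z up
- cap_rim (a point): centre of that cap's upper rim, 21 mm above the bench
- big_cap: the largest of the three white caps lying on the bench, 49 mm across and 24 mm high, open side up; it belongs to the buffer bottle. Origin: centre of its underside
- small_cap: the smallest of the three white caps lying on the bench, 15 mm across and 13 mm high, open side up; it belongs to an open tube in the tube rack. Origin: centre of its underside
- kit: open maroon kit box, fixed, 270 (x) by 240 mm (y), walls 60 mm high, white insert 42 mm above the bench. Six round 43 mm pockets hold the bottles: x = -75, 0, 75 mm by y = -88, -26 mm in its frame, pocket floor 12 mm above the bench. A sealed plate lies in the +y half. The lid stands open at the +y edge, leaning 25 degrees outwards, its top 275 mm above the bench. Origin: centre of its underside
- buffer_bottle: a clear buffer bottle of 250 ml standing open on the bench, 72 mm across, 132 mm high, neck 43 mm across; not part of the kit. Origin: centre of its underside
- reservoir: a white plastic reagent trough on the bench, 136 by 86 mm, 37 mm high. Origin: centre of its underside
- tip_box: an open box of 96 yellow pipette tips, fixed, 122 mm (its x) by 84 mm, 64 mm high. Origin: centre of its underside
- tube_rack: a grey rack with small brown capped tubes, fixed, 200 mm (its x) by 66 mm, tubes up to 53 mm high, one tube open. Origin: centre of its underside
- pipette: a white pipette lying on the bench, about 255 mm long, 35 mm high. Origin: below the joint of handle and shaft, shaft towards its +x
- marker: a white marker pen with a black cap lying on the bench, 127 mm long along its x, 15 mm high. Origin: below its middle
- bottle1: a closed kit bottle: brown, 38 mm across, white screw cap 30 mm across with its top 81 mm above the underside (93 mm above the bench). Origin: centre of its underside
- bottle2: a closed kit bottle: brown, 38 mm across, white screw cap 30 mm across with its top 81 mm above the underside (93 mm above the bench). Origin: centre of its underside
- bottle3: a closed kit bottle: brown, 38 mm across, white screw cap 30 mm across with its top 81 mm above the underside (93 mm above the bench). Origin: centre of its underside
- bottle4: a closed kit bottle: brown, 38 mm across, white screw cap 30 mm across with its top 81 mm above the underside (93 mm above the bench). Origin: centre of its underside
- bottle5: a closed kit bottle: brown, 38 mm across, white screw cap 30 mm across with its top 81 mm above the underside (93 mm above the bench). Origin: centre of its underside
Mind the look-alikes: they are no part of the job. What is shaped like the open_bottle but blue, purple or yellow is not meant.

How it is judged:
On the way, in this order (a step that is already met when the one before it is completed fails the run):
1. point down at the mouth of the uncapped kit bottle and stay there (1.5 s) (horizontal distance between the grasp point and open_mouth below 0.018 m and z of the grasp point in the frame of open_mouth between 0.02 and 0.075 m and angle between the grasp point's own z axis and vertical above 2.5 rad), for 1.5 s.
2. point down at the kit bottle's own cap and stay there (1.5 s) (horizontal distance between the grasp point and cap_rim below 0.018 m and z of the grasp point in the frame of cap_rim between 0.02 and 0.075 m and angle between the grasp point's own z axis and vertical above 2.5 rad), for 1.5 s.
At the end, for the whole second after the job is handed in: the tool still points down (within about 35 degrees) at the kit bottle's cap: TCP within 18 mm sideways of the cap's centre and 20 to 75 mm above its rim; cap and open bottle at rest within 4 mm of where they started, the bottle upright (all of step 2 and distance of each of cap, open_bottle from where it was at the start of the episode below 0.004 m and linear speed of each of cap, open_bottle below 0.02 m/s and angle between open_bottle's own z axis and vertical below 0.15 rad); the robot touches nothing.
It fails at once if the robot touches anything (contact force between any of the fingers, the arm and anything else above 0.3 N).
It fails at once if a bottle, cap or bystander is shifted, lifted or carried (more than 4 mm) (distance of any of open_bottle, bottle1, bottle2, bottle3, bottle4, bottle5, cap, big_cap, small_cap, buffer_bottle, reservoir, pipette, marker from where it was at the start of the episode above 0.004 m).
It fails at once if the robot points at a wrong bottle or cap: the tool point comes down over it (within 15 mm sideways and less than 55 mm above its top) ((horizontal distance between the grasp point and bottle1 below 0.015 m and z of the grasp point in the frame of bottle1 below 0.136 m) or (horizontal distance between the grasp point and bottle2 below 0.015 m and z of the grasp point in the frame of bottle2 below 0.136 m) or (horizontal distance between the grasp point and bottle3 below 0.015 m and z of the grasp point in the frame of bottle3 below 0.136 m) or (horizontal distance between the grasp point and bottle4 below 0.015 m and z of the grasp point in the frame of bottle4 below 0.136 m) or (horizontal distance between the grasp point and bottle5 below 0.015 m and z of the grasp point in the frame of bottle5 below 0.136 m) or (horizontal distance between the grasp point and big_cap below 0.015 m and z of the grasp point in the frame of big_cap below 0.079 m) or (horizontal distance between the grasp point and small_cap below 0.015 m and z of the grasp point in the frame of small_cap below 0.068 m) or (horizontal distance between the grasp point and buffer_bottle below 0.015 m and z of the grasp point in the frame of buffer_bottle below 0.187 m)).
It also fails if it takes over 42 s, if anything falls off the work surface, if the arm or the gripper's body presses on something with over 40 N, if the wrist force passes 120 N, or if a joint passes its speed limit or range.

### The arm

A 6-joint arm with a two-finger parallel gripper is mounted at the origin on the work surface. World frame = base frame: x ahead of the robot, y to its left, z up, the work surface at z = 0. Lengths are in m, angles in rad, forces in N, time in s.
With the tool pointing down it reaches from about 0.25 to 0.725 m from the base axis. Payload 4 kg.
Tool frame: the origin (TCP) lies between the finger pads, 19 mm behind the fingertips; this is the grasp point; z points along the fingers, y is the line along which they close (so a half turn about z gives the same grasp; the last joint's range is limited). The gripper opens to 85 mm and grips with 20 to 120 N. Pads are 22 mm wide; open, the fingers measure 114 mm over their backs; the gripper's body (76 mm by 85 mm) begins 54 mm behind the grasp point. The pads swing forward as they close: fully open they stand 13 mm farther back than shut.
Start: joints at [1.264, 0.241, 0.005, 1.335, 0, 1.571], TCP at [0.151, 0.477, 0.25] pointing down, gripper open.
Joint ranges: [-2.72, 2.72], [-1.05, 1.87], [-1.09, 1.28], [-1.99, 2.15], [-1.42, 1.44], [-3.14, 3.14]. Speed limits (rad/s): [2.79, 2.79, 3.14, 3.14, 3.14, 3.14].

### API

Orientations are given as a 3x3 rotation matrix whose columns are the frame's x, y, z axes.
In Python, from workcell import status, imaging, workorder gives the robot as it stands.
- The arm moves only by the tool move_arm, never from a script. Its argument "steps" is a list of rows, each an object of numbers: "dx", "dy", "dz": the shift along the tool's x, y, z in units of 40 mm (1.0 is 40 mm); "wx", "wy", "wz": the turn, a rotation vector about the tool's x, y, z in units of 5 degrees (1.0 is 5 degrees); "jaw": the finger opening in mm, from 0 to 85.4. In form: [{"dx": .., "dy": .., "dz": .., "wx": .., "wy": .., "wz": .., "jaw": ..}, ...]. A call has 1 to 8 rows; each row shifts and turns the commanded pose from where the row before left it, along the tool's axes as they then stand; what a row does not reach is not made up. A row lasts 1/12 s, in which the tool goes at most 41.7 mm and 7.16 degrees, less where a joint would pass 70% of its speed; a pose out of reach is approached as far as the arm can. A call is refused whole if a number of a shift passes 1 or a number of a turn 1, either way. A call with a gripper value outside its range is refused whole. The fingers move at their own pace and stop on an object; "newtons" is the grip in N (left out, the last holds). Time passes only in rows, so rows that do not move let the fingers close. It gives the time, the measured TCP pose, the force, the opening and the grip force at its end, in the units of the state.
- status.get_state(): the state, without advancing time (a new reading comes with each control period).
- imaging.camera(name): name is "side" or "top" or "wrist"; returns the picture (420x560x3 uint8, red, green, blue); there is no depth.
- imaging.camera_params(name): a dict with "fovy" (degrees; the focal length in pixels is half the picture's height over the tangent of half this angle, whatever the lens; pixels are square), "cx", "cy" (the principal point, pixels), "rvec" (rotation vector, rad) and "tvec" (3), from world to camera coordinates, as OpenCV has them. Camera axes: x right, y down, z forward; pixel columns grow to the right and rows downward; lengths in m; the calibration is good to about 2 mm. A picture is of the moment at which its call begins: read the wrist's pose just before it. camera_params takes no time and is no camera call; for the wrist camera it gives the pose at the moment of the call.
- workorder.hand_in(): hands the job in; it is judged then, once.
The state is a dict: "t": time; "qpos": joint angles; "joint_velocities": joint speeds; "joint_efforts": joint torques, N m; "tcp_pos": TCP position; "ee_rot": TCP orientation; "wrist_force": force on the tool from outside, world axes, zero at the start; "ft_torque": the same for the moment, N m; "width": opening from 0.0 (shut) to 1.0 (fully open); "grip_force": force on a finger pad.
Only numpy, scipy, OpenCV 4.12 (cv2) and the standard library are available. Lean on these libraries where they do the work, as an engineer would, in place of code of your own. Each camera call takes 0.05 s, during which the arm holds its last target. There are 200 camera calls.

## Working session

There is one attempt and no reset: what is moved stays moved. The work goes in short steps, Python scripts to look and compute and a tool call to move; the robot and the scene stay as the last step left them, time stands still between calls to the robot, and variables do not carry over. Pictures are saved under pics/ and viewed, at most 10 in all, crops included, and the job is handed in when it is done.

Besides the shell and the picture viewer there is one more tool, called after ">>>" as name(argument=value, ...), one argument or row to a line, values as JSON. move_arm: Moves the arm, as the interface text tells. Its arguments: {"type":"object","properties":{"steps":{"type":"array"},"newtons":{"type":"number"}},"required":["steps"]}

```bash
mkdir -p pics
cat > h.py <<'E'
import numpy as np, cv2
from workcell import status, imaging, workorder
def cam(n):
    p=imaging.camera_params(n); f=210/np.tan(np.radians(p['fovy'])/2)
    R=cv2.Rodrigues(np.array(p['rvec'],float))[0]; t=np.array(p['tvec'],float)
    return np.array([[f,0,p['cx']],[0,f,p['cy']],[0,0,1]]),R,t
def ray(c,uv):
    K,R,t=c; d=R.T@np.linalg.inv(K)@[uv[0],uv[1],1]; return -R.T@t,d
def at(c,uv,z):
    o,d=ray(c,uv); return o+d*(z-o[2])/d[2]
def proj(c,X):
    K,R,t=c; q=K@(R@np.array(X)+t); return q[:2]/q[2]
def tri(a,ua,b,ub):
    A=[];B=[]
    for c,u in((a,ua),(b,ub)):
        o,d=ray(c,u); d/=np.linalg.norm(d); M=np.eye(3)-np.outer(d,d); A.append(M);B.append(M@o)
    return np.linalg.lstsq(np.vstack(A),np.hstack(B),rcond=None)[0]
E
python3 - <<'E'
from h import *
for n in('top','side'):
    im=imaging.camera(n)[:,:,::-1]; cv2.imwrite(f'pics/{n}0.png',im)
    c=cam(n); print(n,c[0][0,0],-c[1].T@c[2])
s=status.get_state();print(s['t'],s['tcp_pos'],s['ee_rot'])
E
```

```text
top 406.90415202888454 [ 0.49649251 -0.09961048  1.18360315]
side 396.63781253886407 [0.13343214 0.37166143 0.70608384]
0.1 [0.15085452 0.47613664 0.24917849] [[-9.53300193e-01  3.02023826e-01 -5.91378308e-04]
 [ 3.02024405e-01  9.53298396e-01 -1.85101439e-03]
 [ 4.70954233e-06 -1.94318306e-03 -9.99998112e-01]]
```

View pics/top0.png

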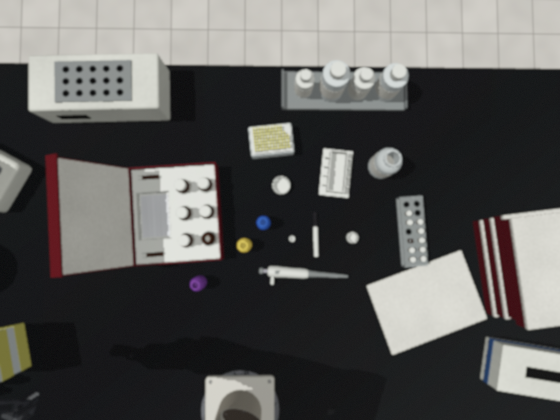

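View pics/side0.png

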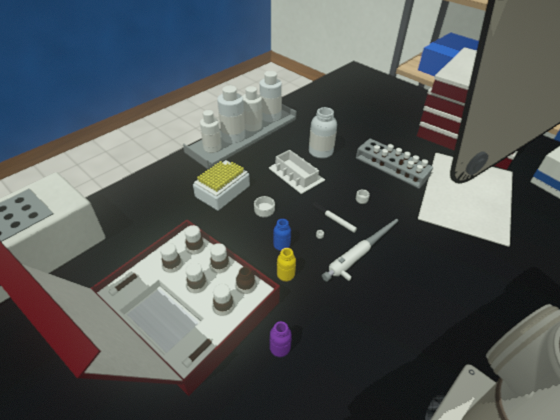

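The top view shows the open bottle near (208,239), with a dark mouth. The caps are big (281,185), small (292,239) and middle (352,238). In the side view the mouth is near (246,271) and the middle cap near (362,196). I'll enlarge both.

Run:
```python
from h import *
def crop(n,u,v,r=20,s=14):
    im=cv2.imread(f'pics/{n}0.png')[v-r:v+r,u-r:u+r]; im=cv2.convertScaleAbs(im,alpha=1.6,beta=25)
    im=cv2.resize(im,None,fx=280/(2*r),fy=280/(2*r),interpolation=cv2.INTER_CUBIC)
    for k in range(0,2*r,5):
        x=int(k*280/(2*r)); cv2.putText(im,str(u-r+k),(x,8),0,.3,(0,255,0)); cv2.putText(im,str(v-r+k),(0,x+4),0,.3,(0,255,0))
        cv2.line(im,(x,0),(x,279),(0,160,0),1); cv2.line(im,(0,x),(279,x),(0,160,0),1)
    return im
A=np.vstack([np.hstack([crop('top',208,239),crop('top',352,238)]),np.hstack([crop('side',246,275),crop('side',362,196)])])
cv2.imwrite('pics/crops.png',A)
t,s=cam('top'),cam('side')
print(tri(t,(208,239),s,(246,272)),tri(t,(352,238),s,(362,194)))
print('top at z',at(t,(208,239),.086),at(t,(352,238),.021))
```

```text
[0.48363034 0.08231507 0.0837085 ] [ 0.4861159  -0.31731687  0.02366852]
top at z [0.48260162 0.08094008 0.086     ] [ 0.48444014 -0.31892513  0.021     ]
```

View pics/crops.png

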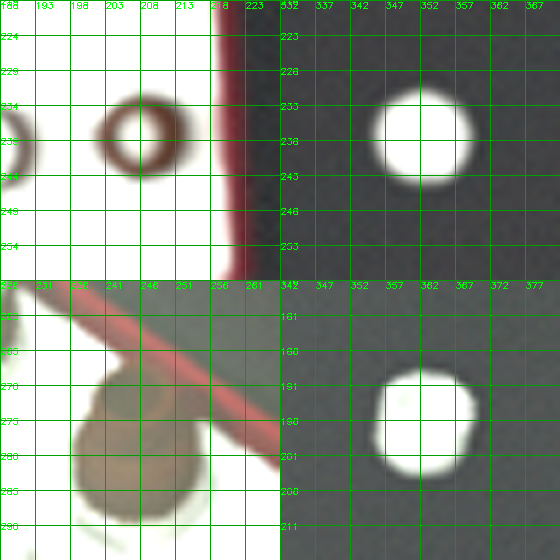

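The crops show the mouth at top (207.3,238.3) and side (246,271), and the middle cap at top (352.2,237.6) and side (363,194). Triangulated heights of about 0.084 and 0.024 m agree with the text. First I'll go up and shut the fingers, then swing round on the robot side of the lid.

>>> move_arm(
  steps=[
    {"dz":-1,"jaw":0},
    {"dz":-1,"jaw":0},
    {"dz":-1,"jaw":0},
    {"dx":-0.6,"dy":-0.66,"jaw":0},
    {"dx":-0.6,"dy":-0.66,"jaw":0},
    {"dx":-0.6,"dy":-0.66,"jaw":0},
    {"dx":-0.6,"dy":-0.66,"jaw":0},
    {"dx":-0.6,"dy":-0.66,"jaw":0},
  ],
)

```text
validation failed for argument at $.st...
```

>>> move_arm(
  steps=[
    {"dx":-0.6,"dy":-0.66},
    {"dx":-0.6,"dy":-0.66},
    {"dx":-0.6,"dy":-0.66},
    {"dx":-0.6,"dy":-0.66},
    {"dx":-0.6,"dy":-0.66},
    {},
    {},
  ],
)

```text
validation failed for argument at $.st...
```

Run:
```python
from h import *
s=status.get_state();R=np.array(s['ee_rot']);p=np.array(s['tcp_pos']);print(s['t'],p,R.round(3),s['qpos'],s['width'])
M=tri(cam('top'),(207.3,238.3),cam('side'),(246,271));C=tri(cam('top'),(352.2,237.6),cam('side'),(363,194));print(M,C)
w=cam('wrist'); im=imaging.camera('wrist')[:,:,::-1]; cv2.imwrite('pics/w1.png',im)
print(proj(w,M), proj(w,C))
print(R.T@(np.array([M[0],M[1],p[2]])-p)/.04)
```

```text
0.1 [0.15085452 0.47613664 0.24917849] [[-0.953  0.302 -0.001]
 [ 0.302  0.953 -0.002]
 [ 0.    -0.002 -1.   ]] [1.26396861e+00 2.41381429e-01 3.85476974e-03 1.33521285e+00
 4.68582624e-06 1.57078412e+00] 0.9994028079514896
[0.48464529 0.08287115 0.08665429] [ 0.48594346 -0.31893276  0.0228538 ]
[ 41.59394685 565.89848738] [-184.55355484  569.99742106]
[-10.92446452  -6.85216491   0.01326359]
```

View pics/w1.png

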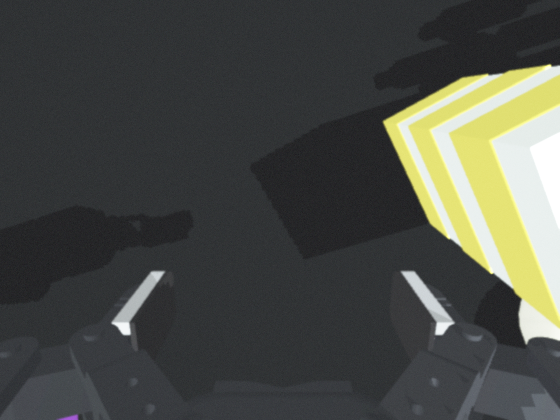

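The arm never moved: both calls were refused, probably because each row needs every key. The wrist picture shows only bare bench and a yellow box. I'll retry with full rows.

>>> move_arm(
  steps=[
    {"dx":0,"dy":0,"dz":-1,"wx":0,"wy":0,"wz":0,"jaw":0},
    {"dx":0,"dy":0,"dz":-1,"wx":0,"wy":0,"wz":0,"jaw":0},
    {"dx":0,"dy":0,"dz":-1,"wx":0,"wy":0,"wz":0,"jaw":0},
  ],
)

```text
t: 0.4
tcp_pos: [0.1507, 0.4756, 0.3702]
ee_rot: [[-0.953, 0.302, -0.001], [0.302, 0.953, -0.004], [-0.0, -0.004, -1.0]]
wrist_force: [1.0, 1.4, 0.6]
width: 0.609
grip_force: 0.0
```

>>> move_arm(
  steps=[
    {"dx":-0.6,"dy":-0.66,"dz":0,"wx":0,"wy":0,"wz":0,"jaw":0},
    {"dx":-0.6,"dy":-0.66,"dz":0,"wx":0,"wy":0,"wz":0,"jaw":0},
    {"dx":-0.6,"dy":-0.66,"dz":0,"wx":0,"wy":0,"wz":0,"jaw":0},
    {"dx":-0.6,"dy":-0.66,"dz":0,"wx":0,"wy":0,"wz":0,"jaw":0},
    {"dx":-0.6,"dy":-0.66,"dz":0,"wx":0,"wy":0,"wz":0,"jaw":0},
  ],
)

```text
t: 0.82
tcp_pos: [0.2257, 0.313, 0.3697]
ee_rot: [[-0.954, 0.301, -0.0], [0.301, 0.954, -0.0], [-0.0, -0.0, -1.0]]
wrist_force: [0.7, 0.4, -0.0]
width: -0.005
grip_force: 0.0
```

>>> move_arm(
  steps=[
    {"dx":-0.6,"dy":-0.66,"dz":0,"wx":0,"wy":0,"wz":0,"jaw":0},
    {"dx":-0.6,"dy":-0.66,"dz":0,"wx":0,"wy":0,"wz":0,"jaw":0},
    {"dx":-0.6,"dy":-0.66,"dz":0,"wx":0,"wy":0,"wz":0,"jaw":0},
    {"dx":-0.6,"dy":-0.66,"dz":0,"wx":0,"wy":0,"wz":0,"jaw":0},
    {"dx":-0.6,"dy":-0.66,"dz":0,"wx":0,"wy":0,"wz":0,"jaw":0},
    {"dx":0,"dy":0,"dz":0,"wx":0,"wy":0,"wz":0,"jaw":0},
    {"dx":0,"dy":0,"dz":0,"wx":0,"wy":0,"wz":0,"jaw":0},
  ],
)

```text
t: 1.4
tcp_pos: [0.3006, 0.1508, 0.37]
ee_rot: [[-0.951, 0.308, -0.0], [0.308, 0.951, 0.0], [0.0, 0.0, -1.0]]
wrist_force: [-0.3, -0.3, -0.4]
width: 0.001
grip_force: 0.0
```

```bash
cat > look.py <<'E'
from h import *; import sys
s=status.get_state();R=np.array(s['ee_rot']);p=np.array(s['tcp_pos']);print(s['t'],p,R.round(3),np.round(s['qpos'],2),s['width'])
M=tri(cam('top'),(207.3,238.3),cam('side'),(246,271));C=tri(cam('top'),(352.2,237.6),cam('side'),(363,194));print(M,C)
w=cam('wrist'); im=imaging.camera('wrist')[:,:,::-1]; cv2.imwrite(f'pics/{sys.argv[1]}.png',im)
print(proj(w,M), proj(w,C))
for X in(M,C): print(R.T@(np.array([X[0],X[1],p[2]])-p)/.04)
E
python3 look.py w2
```

```text
1.4 [0.30056623 0.15084158 0.36995078] [[-0.951  0.308 -0.   ]
 [ 0.308  0.951  0.   ]
 [ 0.     0.    -1.   ]] [ 0.46 -0.11 -0.07  1.61  0.    0.78] 0.0009973345268608038
[0.48464529 0.08287115 0.08665429] [ 0.48594346 -0.31893276  0.0228538 ]
[274.50065148 321.75952287] [ 27.76836686 369.06646279]
[-4.90156271e+00 -2.00888299e-01 -1.01735156e-03]
[-8.02312772e+00 -9.74870846e+00 -3.08604147e-03]
```

View pics/w2.png

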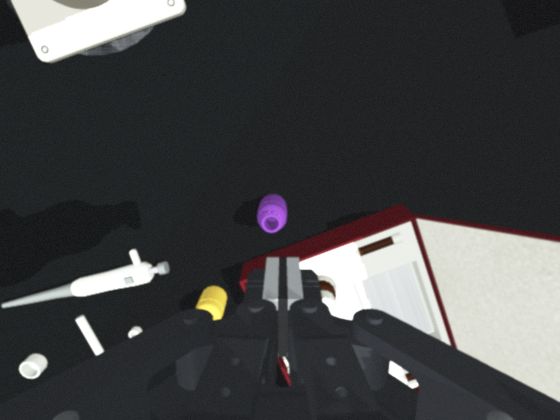

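The wrist view shows the middle cap at about (33,363), some 5 px (about 5 mm) from my prediction of (28,369). That agrees well enough for 18 mm. The mouth is hidden behind the fingers. I'll go above the mouth and check before coming down.

>>> move_arm(
  steps=[
    {"dx":-0.98,"dy":-0.04,"dz":0,"wx":0,"wy":0,"wz":0,"jaw":0},
    {"dx":-0.98,"dy":-0.04,"dz":0,"wx":0,"wy":0,"wz":0,"jaw":0},
    {"dx":-0.98,"dy":-0.04,"dz":0,"wx":0,"wy":0,"wz":0,"jaw":0},
    {"dx":-0.98,"dy":-0.04,"dz":0,"wx":0,"wy":0,"wz":0,"jaw":0},
    {"dx":-0.98,"dy":-0.04,"dz":0,"wx":0,"wy":0,"wz":0,"jaw":0},
    {"dx":0,"dy":0,"dz":0,"wx":0,"wy":0,"wz":0,"jaw":0},
    {"dx":0,"dy":0,"dz":0,"wx":0,"wy":0,"wz":0,"jaw":0},
  ],
)

```text
t: 2.03
tcp_pos: [0.4856, 0.087, 0.3677]
ee_rot: [[-0.954, 0.301, -0.004], [0.301, 0.954, -0.0], [0.004, -0.002, -1.0]]
wrist_force: [0.3, 0.5, 0.2]
width: 0.001
grip_force: 0.0
```

```bash
python3 look.py w3
python3 - <<'E'
from h import *
im=imaging.camera('side')[:,:,::-1]; cv2.imwrite('pics/s3.png',im)
E
```

```text
2.0333 [0.48555949 0.08702765 0.36766022] [[-0.954  0.301 -0.004]
 [ 0.301  0.954 -0.   ]
 [ 0.004 -0.002 -1.   ]] [0.18 0.21 0.27 1.63 0.   0.48] 0.0014238142609355965
[0.48464529 0.08287115 0.08665429] [ 0.48594346 -0.31893276  0.0228538 ]
[277.09136261 170.90701241] [  1.32287607 250.57603174]
[-0.00946043 -0.10597468  0.0001395 ]
[-3.06195984e+00 -9.67609882e+00  3.82055602e-03]
```

View pics/w3.png

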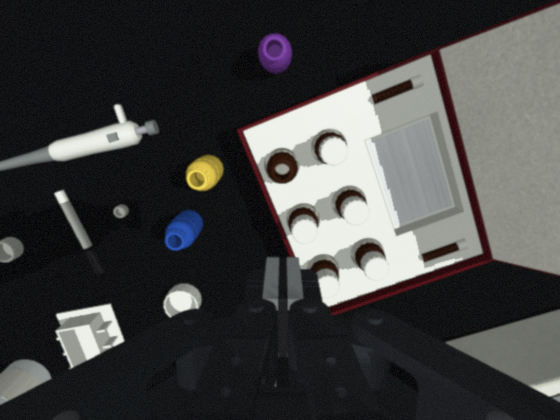

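The wrist view shows the open mouth at (283,167), predicted (277,171), in the corner pocket. The middle cap is at about (10,249), predicted (1,251). I'll work out the offsets these imply.

Run:
```python
from h import *
w=cam('wrist');s=status.get_state();R=np.array(s['ee_rot']);p=np.array(s['tcp_pos'])
print(w[0][0,0],at(w,(283,167),.086),at(w,(10,249),.021))
m=np.array([.482,.081,.132]);print(R.T@(m-p)/.04)
```

```text
365.68296158515784 [0.48181118 0.09077555 0.086     ] [ 0.4876879  -0.30898042  0.021     ]
[-0.01354842 -0.16099322  5.93690946]
```

The two measurements of the mouth differ by 8 mm in y, and the mean (0.483, 0.087) is where the tool now stands. For the cap I'll aim at the mean (0.487, -0.314). Now down over the mouth and hold.

>>> move_arm(
  steps=[
    {"dx":0,"dy":0,"dz":0.99,"wx":0,"wy":0,"wz":0,"jaw":0},
    {"dx":0,"dy":0,"dz":0.99,"wx":0,"wy":0,"wz":0,"jaw":0},
    {"dx":0,"dy":0,"dz":0.99,"wx":0,"wy":0,"wz":0,"jaw":0},
    {"dx":0,"dy":0,"dz":0.99,"wx":0,"wy":0,"wz":0,"jaw":0},
    {"dx":0,"dy":0,"dz":0.95,"wx":0,"wy":0,"wz":0,"jaw":0},
    {"dx":0,"dy":0,"dz":0.5,"wx":0,"wy":0,"wz":0,"jaw":0},
    {"dx":0,"dy":0,"dz":0.45,"wx":0,"wy":0,"wz":0,"jaw":0},
    {"dx":0,"dy":0,"dz":0,"wx":0,"wy":0,"wz":0,"jaw":0},
  ],
)

```text
t: 2.8
tcp_pos: [0.4805, 0.0867, 0.1329]
ee_rot: [[-0.954, 0.299, -0.006], [0.299, 0.954, -0.001], [0.006, -0.003, -1.0]]
wrist_force: [-1.5, -1.0, 0.4]
width: 0.0
grip_force: 0.0
```

Run:
```python
from h import *
a=imaging.camera('side')[:,:,::-1][190:340,150:350]; b=imaging.camera('top')[:,:,::-1][165:315,110:310]
cv2.imwrite('pics/m4.png',np.hstack([cv2.resize(x,None,fx=2,fy=2,interpolation=2) for x in(a,b)]))
```

```text
(no output)
```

View pics/m4.png

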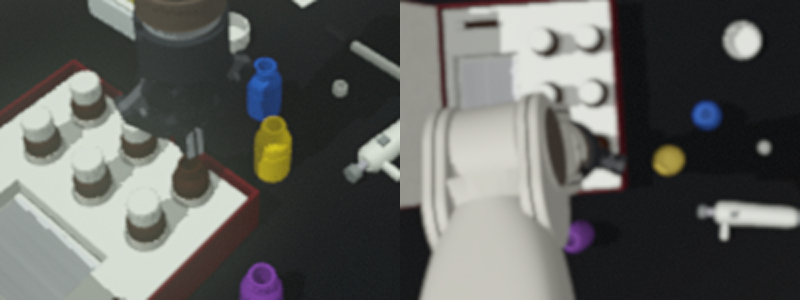

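The side view shows the fingertips at (194,155) in the crop, straight above the dark mouth of the uncapped bottle and clear of its neighbours. Now hold.

>>> move_arm(
  steps=[
    {"dx":0,"dy":0,"dz":0,"wx":0,"wy":0,"wz":0,"jaw":0},
    {"dx":0,"dy":0,"dz":0,"wx":0,"wy":0,"wz":0,"jaw":0},
    {"dx":0,"dy":0,"dz":0,"wx":0,"wy":0,"wz":0,"jaw":0},
    {"dx":0,"dy":0,"dz":0,"wx":0,"wy":0,"wz":0,"jaw":0},
    {"dx":0,"dy":0,"dz":0,"wx":0,"wy":0,"wz":0,"jaw":0},
    {"dx":0,"dy":0,"dz":0,"wx":0,"wy":0,"wz":0,"jaw":0},
    {"dx":0,"dy":0,"dz":0,"wx":0,"wy":0,"wz":0,"jaw":0},
    {"dx":0,"dy":0,"dz":0,"wx":0,"wy":0,"wz":0,"jaw":0},
  ],
)

```text
t: 3.57
tcp_pos: [0.4845, 0.0856, 0.1356]
ee_rot: [[-0.953, 0.302, -0.0], [0.302, 0.953, -0.0], [0.0, -0.0, -1.0]]
wrist_force: [-0.1, -0.4, 0.1]
width: -0.001
grip_force: 0.0
```

>>> move_arm(
  steps=[
    {"dx":0,"dy":0,"dz":0,"wx":0,"wy":0,"wz":0,"jaw":0},
    {"dx":0,"dy":0,"dz":0,"wx":0,"wy":0,"wz":0,"jaw":0},
    {"dx":0,"dy":0,"dz":0,"wx":0,"wy":0,"wz":0,"jaw":0},
    {"dx":0,"dy":0,"dz":0,"wx":0,"wy":0,"wz":0,"jaw":0},
    {"dx":0,"dy":0,"dz":0,"wx":0,"wy":0,"wz":0,"jaw":0},
    {"dx":0,"dy":0,"dz":0,"wx":0,"wy":0,"wz":0,"jaw":0},
    {"dx":0,"dy":0,"dz":0,"wx":0,"wy":0,"wz":0,"jaw":0},
    {"dx":0,"dy":0,"dz":0,"wx":0,"wy":0,"wz":0,"jaw":0},
  ],
)

```text
t: 4.23
tcp_pos: [0.4845, 0.0857, 0.1356]
ee_rot: [[-0.953, 0.302, 0.0], [0.302, 0.953, 0.0], [-0.0, 0.0, -1.0]]
wrist_force: [0.7, 0.1, -1.0]
width: -0.001
grip_force: 0.0
```

>>> move_arm(
  steps=[
    {"dx":0,"dy":0,"dz":0,"wx":0,"wy":0,"wz":0,"jaw":0},
    {"dx":0,"dy":0,"dz":0,"wx":0,"wy":0,"wz":0,"jaw":0},
    {"dx":0,"dy":0,"dz":0,"wx":0,"wy":0,"wz":0,"jaw":0},
    {"dx":0,"dy":0,"dz":0,"wx":0,"wy":0,"wz":0,"jaw":0},
    {"dx":0,"dy":0,"dz":0,"wx":0,"wy":0,"wz":0,"jaw":0},
    {"dx":0,"dy":0,"dz":0,"wx":0,"wy":0,"wz":0,"jaw":0},
    {"dx":0,"dy":0,"dz":0,"wx":0,"wy":0,"wz":0,"jaw":0},
    {"dx":0,"dy":0,"dz":0,"wx":0,"wy":0,"wz":0,"jaw":0},
  ],
)

```text
t: 4.9
tcp_pos: [0.4845, 0.0857, 0.1356]
ee_rot: [[-0.953, 0.302, 0.0], [0.302, 0.953, 0.0], [0.0, 0.0, -1.0]]
wrist_force: [0.2, 0.1, 0.2]
width: -0.001
grip_force: 0.0
```

>>> move_arm(
  steps=[
    {"dx":0,"dy":0,"dz":-0.7,"wx":0,"wy":0,"wz":0,"jaw":0},
    {"dx":0,"dy":0,"dz":-0.99,"wx":0,"wy":0,"wz":0,"jaw":0},
    {"dx":0,"dy":0,"dz":-0.99,"wx":0,"wy":0,"wz":0,"jaw":0},
    {"dx":0,"dy":0,"dz":-0.99,"wx":0,"wy":0,"wz":0,"jaw":0},
    {"dx":0,"dy":0,"dz":-0.7,"wx":0,"wy":0,"wz":0,"jaw":0},
    {"dx":0,"dy":0,"dz":0,"wx":0,"wy":0,"wz":0,"jaw":0},
  ],
)

```text
t: 5.4
tcp_pos: [0.4873, 0.0862, 0.3175]
ee_rot: [[-0.953, 0.302, 0.013], [0.302, 0.953, 0.002], [-0.011, 0.006, -1.0]]
wrist_force: [0.3, 0.3, 0.2]
width: 0.003
grip_force: 0.0
```

Held at 50 mm (fingertips about 30 mm) above the mouth for over 2 s. Now across at height to the cap.

>>> move_arm(
  steps=[
    {"dx":-0.257,"dy":-0.793,"dz":0,"wx":0,"wy":0,"wz":0,"jaw":0},
    {"dx":-0.257,"dy":-0.793,"dz":0,"wx":0,"wy":0,"wz":0,"jaw":0},
    {"dx":-0.257,"dy":-0.793,"dz":0,"wx":0,"wy":0,"wz":0,"jaw":0},
    {"dx":-0.257,"dy":-0.793,"dz":0,"wx":0,"wy":0,"wz":0,"jaw":0},
    {"dx":-0.257,"dy":-0.793,"dz":0,"wx":0,"wy":0,"wz":0,"jaw":0},
    {"dx":-0.257,"dy":-0.793,"dz":0,"wx":0,"wy":0,"wz":0,"jaw":0},
  ],
)

```text
t: 5.9
tcp_pos: [0.4854, -0.1158, 0.3099]
ee_rot: [[-0.953, 0.302, -0.0], [0.302, 0.953, 0.0], [0.001, -0.0, -1.0]]
wrist_force: [-0.5, 0.5, -1.2]
width: 0.0
grip_force: 0.0
```

>>> move_arm(
  steps=[
    {"dx":-0.257,"dy":-0.793,"dz":0,"wx":0,"wy":0,"wz":0,"jaw":0},
    {"dx":-0.257,"dy":-0.793,"dz":0,"wx":0,"wy":0,"wz":0,"jaw":0},
    {"dx":-0.257,"dy":-0.793,"dz":0,"wx":0,"wy":0,"wz":0,"jaw":0},
    {"dx":-0.257,"dy":-0.793,"dz":0,"wx":0,"wy":0,"wz":0,"jaw":0},
    {"dx":-0.257,"dy":-0.793,"dz":0,"wx":0,"wy":0,"wz":0,"jaw":0},
    {"dx":-0.257,"dy":-0.793,"dz":0,"wx":0,"wy":0,"wz":0,"jaw":0},
    {"dx":0,"dy":0,"dz":0,"wx":0,"wy":0,"wz":0,"jaw":0},
    {"dx":0,"dy":0,"dz":0,"wx":0,"wy":0,"wz":0,"jaw":0},
  ],
)

```text
t: 6.57
tcp_pos: [0.4865, -0.316, 0.3089]
ee_rot: [[-0.952, 0.305, -0.002], [0.305, 0.952, 0.001], [0.002, 0.001, -1.0]]
wrist_force: [-0.8, 0.5, -0.4]
width: 0.001
grip_force: 0.0
```

```bash
python3 look.py w5
```

```text
6.5667 [ 0.48651254 -0.31604138  0.30892249] [[-0.952  0.305 -0.002]
 [ 0.305  0.952  0.001]
 [ 0.002  0.001 -1.   ]] [-0.58  0.39  0.37  1.55  0.   -0.27] 0.0006323662685994801
[0.48464529 0.08287115 0.08665429] [ 0.48594346 -0.31893276  0.0228538 ]
[715.51147841  40.65462446] [277.69321413 169.57504081]
[3.08829463 9.4826923  0.01288337]
[-8.51396352e-03 -7.31776772e-02 -6.91751396e-05]
```

View pics/w5.png

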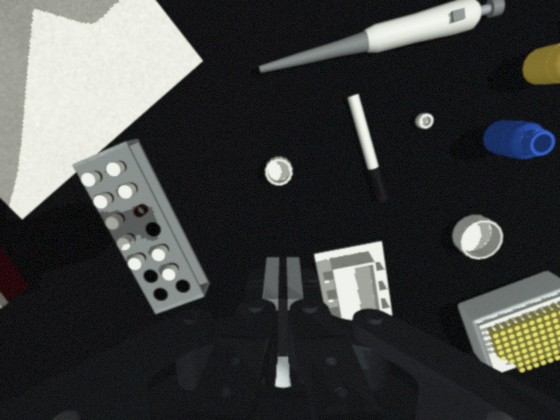

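The cap is at (279,170), predicted (278,170): right under the tool. Down to z of about 0.069 and hold.

>>> move_arm(
  steps=[
    {"dx":0,"dy":0,"dz":0.9,"wx":0,"wy":0,"wz":0,"jaw":0},
    {"dx":0,"dy":0,"dz":0.95,"wx":0,"wy":0,"wz":0,"jaw":0},
    {"dx":0,"dy":0,"dz":0.95,"wx":0,"wy":0,"wz":0,"jaw":0},
    {"dx":0,"dy":0,"dz":0.95,"wx":0,"wy":0,"wz":0,"jaw":0},
    {"dx":0,"dy":0,"dz":0.95,"wx":0,"wy":0,"wz":0,"jaw":0},
    {"dx":0,"dy":0,"dz":0.8,"wx":0,"wy":0,"wz":0,"jaw":0},
    {"dx":0,"dy":0,"dz":0.5,"wx":0,"wy":0,"wz":0,"jaw":0},
    {"dx":0,"dy":0,"dz":0,"wx":0,"wy":0,"wz":0,"jaw":0},
  ],
)

```text
t: 7.28
tcp_pos: [0.4838, -0.3104, 0.0653]
ee_rot: [[-0.954, 0.3, -0.009], [0.3, 0.954, 0.006], [0.01, 0.003, -1.0]]
wrist_force: [-0.3, -0.1, -0.3]
width: -0.002
grip_force: 0.0
```

>>> move_arm(
  steps=[
    {"dx":0,"dy":0,"dz":0,"wx":0,"wy":0,"wz":0,"jaw":0},
    {"dx":0,"dy":0,"dz":0,"wx":0,"wy":0,"wz":0,"jaw":0},
    {"dx":0,"dy":0,"dz":0,"wx":0,"wy":0,"wz":0,"jaw":0},
    {"dx":0,"dy":0,"dz":0,"wx":0,"wy":0,"wz":0,"jaw":0},
    {"dx":0,"dy":0,"dz":0,"wx":0,"wy":0,"wz":0,"jaw":0},
    {"dx":0,"dy":0,"dz":0,"wx":0,"wy":0,"wz":0,"jaw":0},
    {"dx":0,"dy":0,"dz":0,"wx":0,"wy":0,"wz":0,"jaw":0},
    {"dx":0,"dy":0,"dz":0,"wx":0,"wy":0,"wz":0,"jaw":0},
  ],
)

```text
t: 7.95
tcp_pos: [0.4872, -0.3146, 0.0707]
ee_rot: [[-0.953, 0.302, 0.0], [0.302, 0.953, -0.0], [-0.0, -0.0, -1.0]]
wrist_force: [0.7, 0.4, -0.2]
width: 0.001
grip_force: 0.0
```

>>> move_arm(
  steps=[
    {"dx":0,"dy":0,"dz":0,"wx":0,"wy":0,"wz":0,"jaw":0},
    {"dx":0,"dy":0,"dz":0,"wx":0,"wy":0,"wz":0,"jaw":0},
    {"dx":0,"dy":0,"dz":0,"wx":0,"wy":0,"wz":0,"jaw":0},
    {"dx":0,"dy":0,"dz":0,"wx":0,"wy":0,"wz":0,"jaw":0},
    {"dx":0,"dy":0,"dz":0,"wx":0,"wy":0,"wz":0,"jaw":0},
    {"dx":0,"dy":0,"dz":0,"wx":0,"wy":0,"wz":0,"jaw":0},
    {"dx":0,"dy":0,"dz":0,"wx":0,"wy":0,"wz":0,"jaw":0},
    {"dx":0,"dy":0,"dz":0,"wx":0,"wy":0,"wz":0,"jaw":0},
  ],
)

```text
t: 8.62
tcp_pos: [0.4871, -0.3144, 0.0704]
ee_rot: [[-0.953, 0.302, -0.0], [0.302, 0.953, 0.0], [0.0, 0.0, -1.0]]
wrist_force: [-0.4, -0.5, -0.3]
width: 0.001
grip_force: 0.0
```

>>> move_arm(
  steps=[
    {"dx":0,"dy":0,"dz":0,"wx":0,"wy":0,"wz":0,"jaw":0},
    {"dx":0,"dy":0,"dz":0,"wx":0,"wy":0,"wz":0,"jaw":0},
    {"dx":0,"dy":0,"dz":0,"wx":0,"wy":0,"wz":0,"jaw":0},
    {"dx":0,"dy":0,"dz":0,"wx":0,"wy":0,"wz":0,"jaw":0},
    {"dx":0,"dy":0,"dz":0,"wx":0,"wy":0,"wz":0,"jaw":0},
    {"dx":0,"dy":0,"dz":0,"wx":0,"wy":0,"wz":0,"jaw":0},
    {"dx":0,"dy":0,"dz":0,"wx":0,"wy":0,"wz":0,"jaw":0},
    {"dx":0,"dy":0,"dz":0,"wx":0,"wy":0,"wz":0,"jaw":0},
  ],
)

```text
t: 9.28
tcp_pos: [0.4871, -0.3144, 0.0704]
ee_rot: [[-0.953, 0.302, 0.0], [0.302, 0.953, 0.0], [-0.0, 0.0, -1.0]]
wrist_force: [0.2, -0.4, -0.0]
width: 0.003
grip_force: 0.0
```

Run:
```python
from h import *
a=imaging.camera('side')[:,:,::-1][120:270,260:460]
cv2.imwrite('pics/c6.png',cv2.resize(a,None,fx=3,fy=3,interpolation=2))
```

```text
(no output)
```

View pics/c6.png

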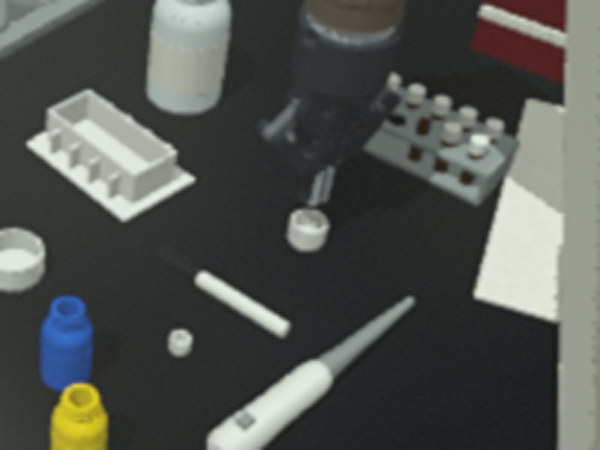

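The fingertips at (318,203) stand just above the middle cap's rim at (309,218), and nothing has been disturbed. Held for over 2 s, so I'll hand in.

```bash
python3 -c "
from workcell import workorder; print(workorder.hand_in())"
```

```text
the job is handed in; nothing more can be done
None
```

I pointed at the uncapped bottle's mouth and then at its middle-sized cap, over 2 s each with the fingertips about 3 cm above; I saw no sign of contact, and the job is handed in (no verdict returned) with the arm still over the cap.

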